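# Check a back box with the try square

## Robot

A 7-joint arm with a two-finger parallel gripper is mounted at the origin on a cart in front of the work surface, level with it; the furniture and walls round the work are solid. World frame = base frame: x ahead of the robot, y to its left, z up, the work surface at z = 0. Lengths are in m, angles in rad, forces in N, time in s.
With the tool pointing down it reaches from about 0.425 to 1.025 m from the base axis. Payload 3.6 kg.
Tool frame: the origin (TCP) lies midway between the tips of the shut fingers; the grasp point (between the pads) lies 19 mm behind it (manip.grip_point_offset is the distance from the TCP to the grasp point, in m); z points along the fingers, y is the line along which they close (so a half turn about z gives the same grasp; the last joint's range is limited). The gripper opens to 85 mm and grips with 20 to 120 N. Pads are 22 mm wide; open, the fingers measure 114 mm over their backs; the gripper's body (76 mm by 85 mm) begins 54 mm behind the grasp point. The pads swing forward as they close: fully open they stand 13 mm farther back than shut.
Start: joints at [-1.44, 0.591, 0.048, 1.609, -0.033, 0.943, -0.034], TCP at [0.161, 0.707, 0.203] pointing down, gripper open.
Joint ranges: [-2.69, 2.69], [-0.47, 2.24], [-1.27, 1.36], [0.19, 2.51], [-1.53, 4.68], [0.08, 2.07], [-3.09, 3.09]. Speed limits (rad/s): [2.57, 2.57, 3.14, 3.14, 3.14, 3.14, 3.14].

## Interface

Orientations are given as a unit quaternion [w, x, y, z].
In Python, from workcell import manip, effector, solver, capture, readout gives the robot as it stands. Calls block until the motion is done:
- manip.movep(position, orientation): joint-space move of the TCP to a pose.
- manip.movel(position, rotation=None, rate=0.15): straight line of the TCP; rotation=None keeps the orientation; rate is the mean speed in m/s.
- manip.movej(angles): joint-space move.
- effector.let_go() and effector.clamp(effort=None): open the fingers fully, or close them until they stop; effort is the grip in N (None keeps the last).
- manip.pause(seconds).
- solver.inverse_kinematics(position, orientation): joint angles nearest the present ones, or None.
- capture(name): name is "side" or "top"; returns a dict with "color" (384x512x3 uint8, blue, green, red), "K" (3x3 intrinsics, pixels), "rvec" (rotation vector, rad) and "tvec" (3), from world to camera coordinates, as OpenCV has them. Camera axes: x right, y down, z forward; pixel columns grow to the right and rows downward; lengths in m; the calibration is good to about 2 mm. A picture is of the moment at which its call begins. There is no depth.
A pose or a line that the arm cannot do raises manip.IKError and nothing moves.
- manip.job_done(): hands the job in; it is judged then, once.
Readings, each from a call of its own:
- readout.get_time_s(): time.
- readout.get_qpos(): joint angles.
- readout.get_dq(): joint speeds.
- readout.get_joint_torque(): joint torques, N m.
- readout.get_position(): TCP position.
- readout.get_tool_rot(): TCP orientation.
- readout.get_contact_force(): force on the tool from outside, world axes, zero at the start.
- readout.get_torque(): the same for the moment, N m.
- readout.get_width(): finger opening in m.
- readout.get_grasp_force(): force on a finger pad.
Only numpy, scipy, OpenCV 4.12 (cv2) and the standard library are available. Lean on these libraries where they do the work, as an engineer would, in place of code of your own. Each camera call takes 0.05 s, during which the arm holds its last target. There are 200 camera calls.

## Task

Take the white conduit offcut that lies on the plywood board out of the way and lay it in the metal tray, then take the try square off its sloping rest and lay it flat on the board: its wooden stock flush, along the stock's whole length, against the board's front edge (the one facing the robot), and the outer edge of the blade touching the side of the white back box that is fixed on the board. Leave everything else (the screw box, the tape measure, the lamp carton) where it is, and let go of the square.

Things in the scene. Friction and masses are not known exactly. Their poses are not given: they have to be found in the camera images.
- square: Loose L-shaped try square, 0.16 kg: dark wooden stock, steel blade standing out of its inner face at one end. Origin: corner of the L, at stock's underside, inner face and blade's outer edge. x along the blade outward, y along the stock, z up to the stock's top. In this frame the stock fills x -22 to 0, y 0 to 120, z 0 to 48 mm; the blade x 0 to 160, y 0 to 30, z 18 to 22 mm
- stock_end (a point): Point (0, 120, 0) mm of the square's frame: the other end of the stock's inner face, on its underside. Laid in place, the blade rests on the board's top and the stock stands on the desk; its upper 30 mm rises above the board and can be held across its 22 mm width there, fingertips clear of the board
- blade_tip (a point): Point (160, 0, 18) mm of the square's frame: free end of the blade's outer edge, on its underside. At the start, in the rest, the square's z leans 30 degrees from vertical towards the robot and x points up the slope, away from the robot, so the hand must tilt 30 degrees to hold the stock squarely
- rest: Light wooden rest fixed to the desk, 130 mm wide, 190 deep, 130 high at the back. Its face rises away from the robot at 30 degrees; below it, on the robot's side, a trough 24 mm wide and 18 deep holds the stock. The trough's front lip stands 14 mm above its floor: the stock's upper 30 mm is free on both sides. Lift the square out at right angles to the slope. Origin: centre of underside, x to the back
- board: Plywood board fixed to the desk, 200 mm (x) by 280 mm (y), 18 mm thick. Origin: centre of its underside, on the desk; x points from front to back. The front edge is the 280 mm edge at x = -100 mm, facing the robot
- back_box: Open white square back box, 70 x 69 mm, 35 mm high, fixed on the board, parallel to its edges. Origin: centre of its underside, on the board's top; same axes as the board. The side that the blade's outer edge must touch is the left one seen from the robot, at y = +35 mm. The box stands 90 to 105 mm behind the board's front edge
- offcut: Straight offcut of white plastic conduit, 110 mm long (its y), 20 mm thick, 13 g, loose, lying on the board front to back beside the back box, where the blade must go. Origin: middle of its length, on its underside. Its +y or -y end nearer the robot lies in front of both boxes with free room on each side
- tray: Shallow open steel tray fixed to the desk to the right, outside 150 mm (x) by 100 mm (y) by 25 mm high, its long side across the robot's view (x to the left), walls and floor 4 mm. Origin: centre of the underside.
- screw_box: Brown cardboard box of screws, 56 x 85 mm, 42 mm high, 0.28 kg, standing loose on the board to the left of the place of the blade: leave it alone. Origin: centre of its underside, y along its 85 mm, which runs front to back.
- carton: Tall lamp carton with open flaps, 115 x 144 mm, 243 mm high, standing loose on the desk right behind the tray: leave it alone. Origin: centre of its underside.
- tape_measure: Tape measure, 62 x 83 mm, 38 mm high, lying loose on the desk near its front edge, before the rest and the board: leave it alone. Origin: centre of its underside.
Not all that is in view belongs to the job. Of the things that look like the offcut, the larger one is meant.

How it is judged:
By the outcome, as a careful person would: the job done as asked, in the order asked, and still so for the second after the job is handed in, with the robot touching nothing.
It also fails if it takes over 72 s, if anything falls off the work surface, if the arm or the gripper's body presses on something with over 40 N, if the wrist force passes 120 N, or if a joint passes its speed limit or range.

## Working session

There is one attempt and no reset: what is moved stays moved. The work goes in short steps, each a Python script; the robot and the scene stay as the last script left them, time stands still between calls to the robot, and variables do not carry over. Pictures are saved under pics/ and viewed, at most 10 in all, crops included, and the job is handed in when it is done.

```bash
mkdir -p pics; ls
python3 - <<'E'
from workcell import capture,readout,manip
import cv2,pickle
for n in("side","top"):
    c=capture(n); cv2.imwrite(f"pics/{n}0.png",cv2.resize(c["color"],(800,600),interpolation=cv2.INTER_CUBIC)); pickle.dump(c,open(f"{n}0.pkl","wb"))
    R=cv2.Rodrigues(c["rvec"])[0]; print(n,c["K"].tolist(),(-R.T@c["tvec"].ravel()).round(3),R.round(2).tolist())
print(readout.get_time_s(),readout.get_tool_rot(),manip.grip_point_offset)
E
```

```text
pics
side [[380.52966092290467, 0.0, 258.11009830704876], [0.0, 380.52966092290467, 192.8513049773676], [0.0, 0.0, 1.0]] [0.502 0.957 0.478] [[-1.0, -0.08, 0.01], [-0.03, 0.35, -0.93], [0.07, -0.93, -0.36]]
top [[489.4942596468559, 0.0, 259.9406791614759], [0.0, 489.4942596468559, 192.13464562731488], [0.0, 0.0, 1.0]] [ 0.262 -0.015  1.629] [[-0.01, -1.0, -0.02], [-0.98, 0.02, -0.19], [0.19, 0.02, -0.98]]
0.1 [-6.74981839e-05  1.11625511e-01  9.93749826e-01 -1.01238642e-03] 0.0187
```

View pics/side0.png

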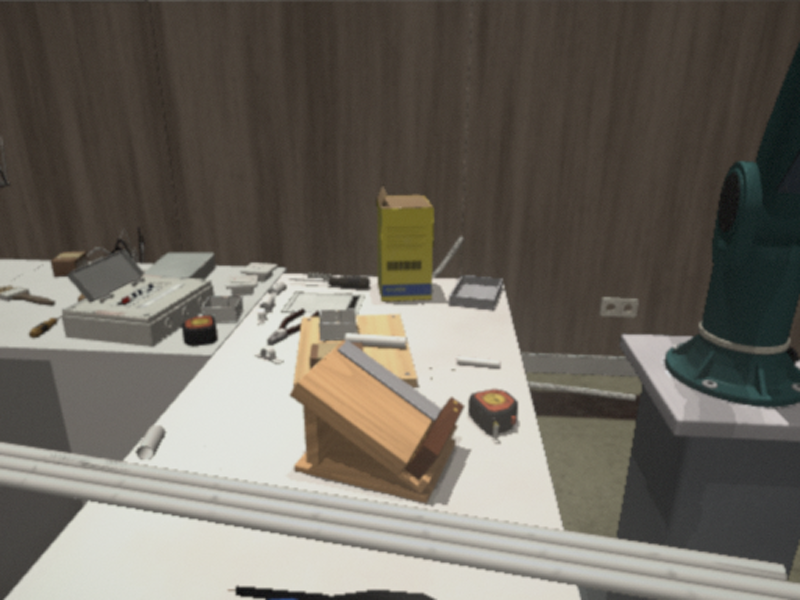

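View pics/top0.png

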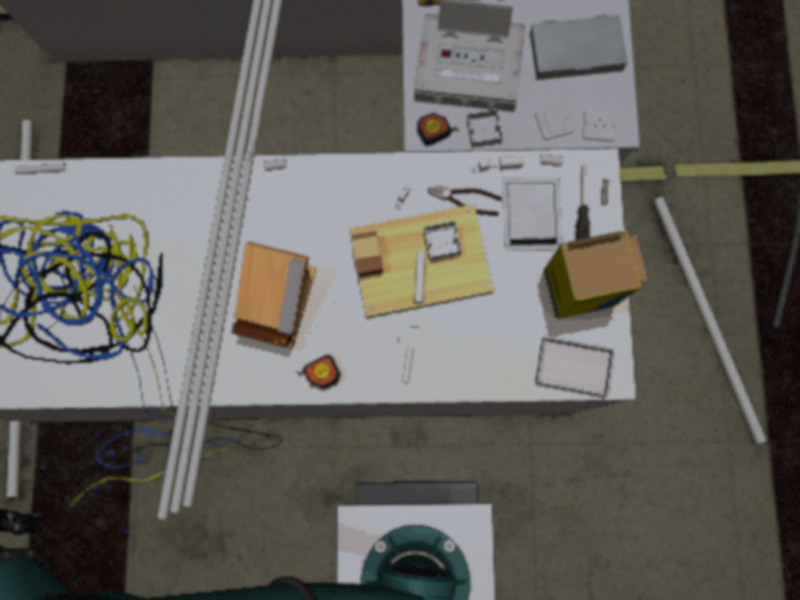

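The top view shows two offcut-like pieces: one on the board at (419,276), and a smaller one on the desk at (407,364). The one on the board fits, because it is larger, lies beside the back box and is on the plywood. The tray is at (575,367), the rest with the square at (272,293), and three long conduits cross at about (235,180). I'll confirm with enlarged crops.

Run:
```python
import cv2,pickle
def crop(n,x0,y0,w,h,s,out):
    c=pickle.load(open(f"{n}0.pkl","rb"))["color"][y0:y0+h,x0:x0+w]
    im=cv2.resize(c,None,fx=s,fy=s,interpolation=cv2.INTER_CUBIC)
    for i in range(0,w,10):
        cv2.line(im,(i*s,0),(i*s,6),(0,0,255),1); cv2.putText(im,str(x0+i),(i*s+2,16),0,.35,(0,0,255))
    for i in range(0,h,10):
        cv2.line(im,(0,i*s),(6,i*s),(0,0,255),1); cv2.putText(im,str(y0+i),(8,i*s+4),0,.35,(0,0,255))
    cv2.imwrite(f"pics/{out}.png",im)
crop("top",218,126,105,85,7,"board")
crop("top",140,148,75,75,8,"rest")
crop("side",178,195,125,122,4,"sideb") if 0 else crop("side",182,196,120,120,5,"sideb")
```

```text
(no output)
```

View pics/board.png

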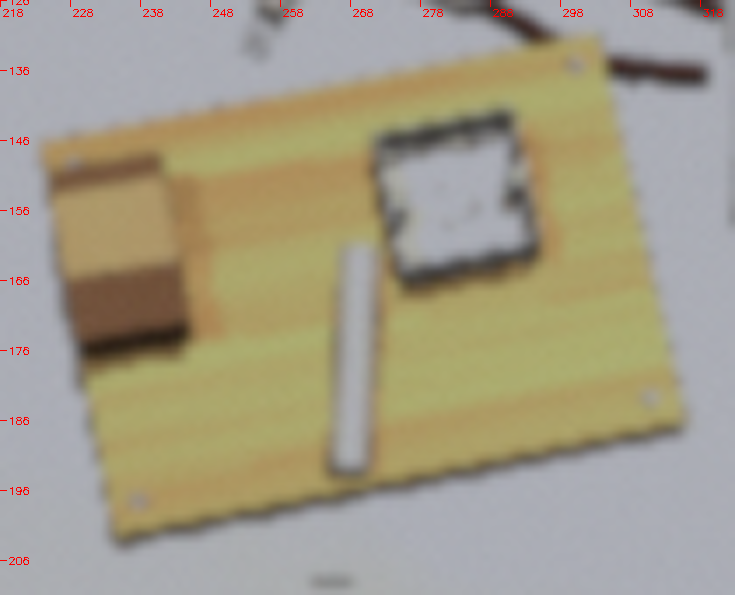

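View pics/rest.png

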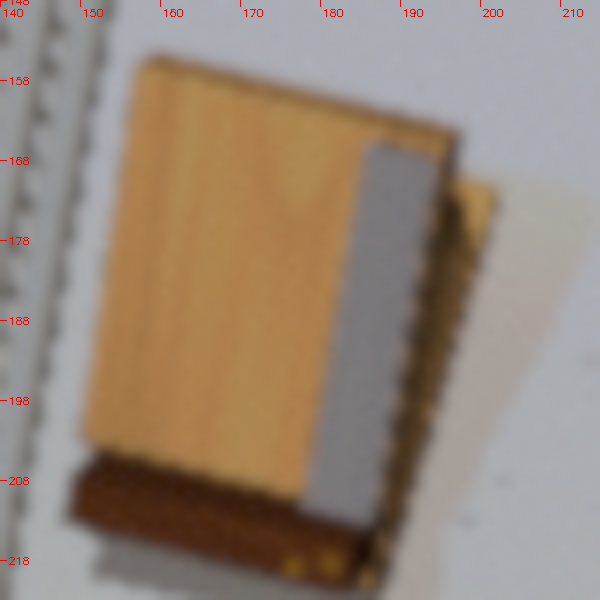

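View pics/sideb.png

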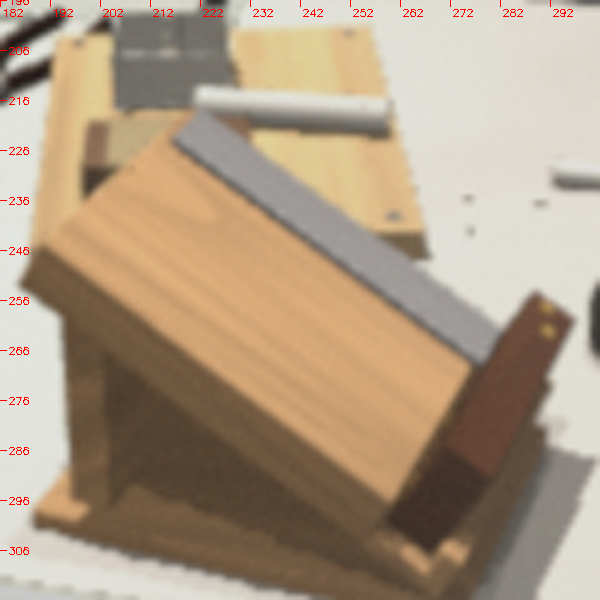

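The board crop shows the larger offcut (axis from crop (350,470) to (360,243), native about (268,193) to (269,160)) beside the back box, which confirms the choice. In the rest crops, the blade runs along the rest's right side and the stock is at the bottom with its end to the left. Next I'll fit poses and overlay them.

```bash
cat > fit.py <<'E'
import numpy as np,cv2,pickle
from scipy.optimize import least_squares
from scipy.spatial.transform import Rotation as Ro
C={n:pickle.load(open(f"{n}0.pkl","rb")) for n in("top","side")}
def proj(n,P):
    c=C[n]; return cv2.projectPoints(np.atleast_2d(np.float64(P)),c["rvec"],c["tvec"],c["K"],None)[0].reshape(-1,2)
B=lambda p:(np.array(p)+.5)/7-.5+[218,126]
T=lambda p:(np.array(p)+.5)/8-.5+[140,148]
S=lambda p:(np.array(p)+.5)/5-.5+[182,196]
F=lambda p:(np.array(p)+.5)*.64-.5
def pose(p,tilt=0): # x,y,z,yaw
    return Ro.from_euler("ZY",[p[3],-tilt]).as_matrix(),np.array(p[:3])
def fit(obs,p0,free,tilt=0):
    p0=np.array(p0,float)
    def res(q):
        p=p0.copy();p[free]=q;R,t=pose(p,tilt)
        return np.concatenate([(proj(n,R@np.array(l)/1.0+t)-uv).ravel() for n,l,uv in obs])
    s=least_squares(res,p0[free],x_scale=.01); p=p0.copy();p[free]=s.x
    return p,s.fun.reshape(-1,2)
mm=lambda *a:np.array(a)/1000
board,r=fit([("top",mm(-100,140,18),B((113,537))),("top",mm(-100,-140,18),B((686,424))),("top",mm(100,140,18),B((42,142))),("top",mm(100,-140,18),B((603,37))),
 ("side",mm(-100,140,18),S((426,236))),("side",mm(-100,-140,18),S((375,28))),("side",mm(100,-140,18),S((58,40)))],[.6,0,0,0],[0,1,3])
print("board",board.round(4));print(r.round(1).tolist())
yaw=board[3]
box,r=fit([("top",mm(x,y,35),B(p)) for x,y,p in[(35,34.5,(376,137)),(35,-34.5,(513,112)),(-35,-34.5,(540,252)),(-35,34.5,(403,283))]]+[("side",mm(35,34.5,0),S((113,107)))],[.6,0,.018,yaw],[0,1])
print("box",box.round(4));print(r.round(1).tolist())
off,r=fit([("top",mm(0,-55,10),B((350,470))),("top",mm(0,55,10),B((360,243))),("side",mm(0,55,10),S((197,98))),("side",mm(0,-55,10),S((388,115)))],[.6,0,.018,-1.5],[0,1,3])
print("off",off.round(4));print(r.round(1).tolist())
sq,r=fit([("top",mm(160,30,22),T((365,143))),("top",mm(160,0,22),T((437,160))),("top",mm(0,30,22),T((300,508))),("top",mm(0,0,22),T((372,528))),
 ("side",mm(160,0,22),S((197,108))),("side",mm(160,30,22),S((172,136))),("side",mm(0,30,22),S((475,363))),("side",mm(0,0,22),S((503,328)))],[.5,.2,.05,0],[0,1,2,3],np.pi/6)
print("sq",sq.round(4));print(r.round(1).tolist())
tray,r=fit([("top",mm(x,y,25),F(p)) for x,y,p in[(75,-50,(542,340)),(75,50,(536,382)),(-75,50,(608,396)),(-75,-50,(613,345))]],[.45,-.3,0,1.6],[0,1,3])
print("tray",tray.round(4));print(r.round(1).tolist())
pickle.dump(dict(board=board,box=box,off=off,sq=sq,tray=tray),open("poses.pkl","wb"))
if __name__=="__main__":
    def boxpts(a,b): return np.array([[x,y,z] for x in(a[0],b[0]) for y in(a[1],b[1]) for z in(a[2],b[2])])/1000
    E=[(i,j) for i in range(8) for j in range(8) if i<j and bin(i^j).count("1")==1]
    M=[(board,(-100,-140,0),(100,140,18),0),(box,(-35,-34.5,0),(35,34.5,35),0),(off,(-10,-55,0),(10,55,20),0),(sq,(-22,0,0),(0,120,48),np.pi/6),(sq,(0,0,18),(160,30,22),np.pi/6),(tray,(-75,-50,0),(75,50,25),0)]
    for n,x0,y0,w,h,s in(("top",140,126,260,130,3),("side",182,196,120,120,5)):
        im=cv2.resize(C[n]["color"][y0:y0+h,x0:x0+w],None,fx=s,fy=s,interpolation=cv2.INTER_CUBIC)
        for p,a,b,t in M:
            R,tt=pose(p,t); uv=((proj(n,boxpts(a,b)@R.T+tt)-[x0,y0]+.5)*s-.5).round().astype(int)
            for i,j in E: cv2.line(im,tuple(map(int,uv[i])),tuple(map(int,uv[j])),(0,0,255),1,cv2.LINE_AA)
        cv2.imwrite(f"pics/ov_{n}.png",im)
    # overhead conduits height: try heights, print their nearest line
    for z in(0,.1,.3,.5):
        c=C["top"];R=cv2.Rodrigues(c["rvec"])[0];o=-R.T@c["tvec"].ravel()
        for px in((262,0),(187,505)):
            d=R.T@np.linalg.inv(c["K"])@np.append(F(px),1);print(z,px,(o+d*(z-o[2])/d[2]).round(3),proj("side",o+d*(z-o[2])/d[2]).round()/.64)
E
python3 fit.py
```

```text
board [ 0.6648 -0.0213  0.      0.1746]
[[-0.4, -0.0], [-0.2, 0.5], [-0.6, -0.2], [-0.5, -0.3], [-0.0, -1.2], [-0.2, -0.8], [0.4, -1.3]]
box [ 0.6987 -0.0695  0.018   0.1746]
[[-0.5, 0.1], [0.2, -0.2], [0.6, -0.3], [-0.3, -0.8], [1.0, 0.8]]
off [ 0.6254 -0.02    0.018  -1.6424]
[[0.0, 0.0], [0.4, 0.5], [-0.2, 0.8], [-0.3, 0.0]]
sq [ 0.5128  0.2483  0.035  -0.2762]
[[0.0, -0.4], [0.1, -0.2], [0.1, -0.2], [-0.1, -0.4], [0.6, -0.0], [-0.5, -0.0], [1.0, 0.2], [-0.4, 0.0]]
tray [ 0.4287 -0.3407  0.      1.414 ]
[[-0.3, -1.8], [0.2, 1.4], [0.2, -1.0], [-0.1, 1.3]]
0 (262, 0) [ 1.306  0.341 -0.   ] [[-160.9375  450.    ]]
0 (187, 505) [0.154 0.471 0.   ] [[779.6875 584.375 ]]
0.1 (262, 0) [1.242 0.319 0.1  ] [[-123.4375  378.125 ]]
0.1 (187, 505) [0.161 0.441 0.1  ] [[781.25   482.8125]]
0.3 (262, 0) [1.114 0.275 0.3  ] [[-45.3125 223.4375]]
0.3 (187, 505) [0.174 0.381 0.3  ] [[782.8125 273.4375]]
0.5 (262, 0) [0.985 0.231 0.5  ] [[42.1875 51.5625]]
0.5 (187, 505) [0.188 0.322 0.5  ] [[785.9375  51.5625]]
```

View pics/ov_top.png

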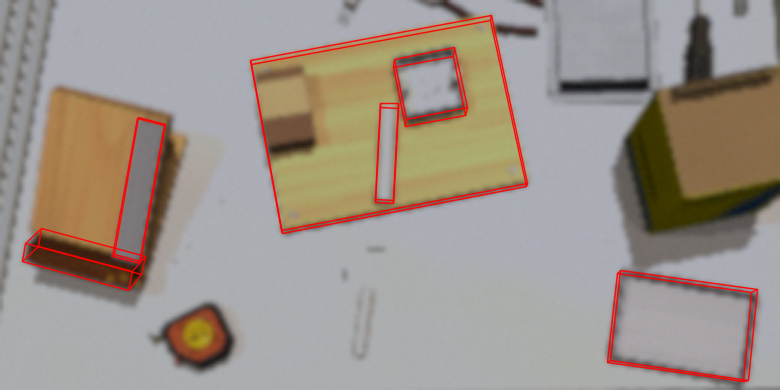

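View pics/ov_side.png

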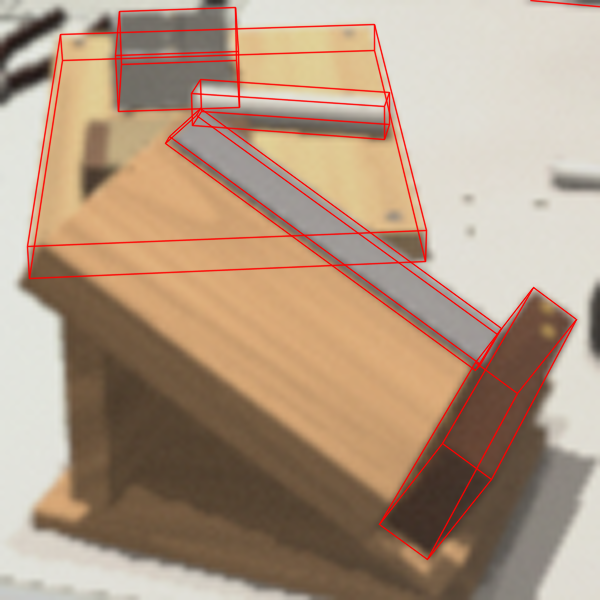

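The wireframes match the picture to about 1 px. The conduits lie at desk level, at y of about 0.34 to 0.47, so I only need to stay high there. Next I'll compute clearances and check the kinematics.

```bash
cat > h.py <<'E'
import numpy as np,pickle,cv2
from scipy.spatial.transform import Rotation as Ro
from workcell import manip,effector,solver,capture,readout
P=pickle.load(open("poses.pkl","rb"))
def pose(p,tilt=0): return Ro.from_euler("ZY",[p[3],-tilt]).as_matrix(),np.array(p[:3])
def quat(z,y):
    z=np.array(z,float);y=np.array(y,float);q=Ro.from_matrix(np.c_[np.cross(y,z),y,z]).as_quat();return [q[3],q[0],q[1],q[2]]
def pick(p,z,y):  # of the two half-turns the one with less wrist motion
    best=None;q0=np.array(readout.get_qpos())
    for s in(1,-1):
        q=quat(z,s*np.array(y));j=solver.inverse_kinematics(list(p),q)
        if j is None: continue
        d=np.abs(np.array(j)-q0).max()
        if best is None or d<best[0]: best=(d,q,np.array(j).round(2))
    return best
E
python3 - <<'E'
from h import *
from fit import B,F,C
def ray(px,z,n="top"):
    c=C[n];R=cv2.Rodrigues(c["rvec"])[0];o=-R.T@c["tvec"].ravel();d=R.T@np.linalg.inv(c["K"])@np.append(px,1);return o+d*(z-o[2])/d[2]
R,t=pose(P["board"])
for nm,p in(("screw front-right",(187,345)),("fl",(80,355))): print(nm,(R.T@(ray(B(p),.018)-t)).round(4))
print("box in board",(R.T@(P["box"][:3]-t)).round(4),"off in board",(R.T@(P["off"][:3]-t)).round(4))
for p in((565,318),(630,300)):print("carton",ray(F(p),0).round(3))
Ro_,to=pose(P["off"]);g=Ro_@[0,-.03,0]+to
print("off",g,pick([g[0],g[1],.2],[0,0,-1],Ro_[:,0]))
Rt,tt=pose(P["tray"])
print("tray",pick([*(tt+Rt@[.03,0.01,0])[:2],.2],[0,0,-1],Rt[:,1]))
Rs,ts=pose(P["sq"],np.pi/6);g=ts+Rs@[-.011,.05,.023];print("sq",g,pick(g,-Rs[:,2],Rs[:,0]))
b=R@[-.111,.035+(R.T@(P["box"][:3]-t))[1]+.05,.023]+t;print("fin",b,pick(b,[0,0,-1],R[:,0]))
E
```

```text
board [ 0.6648 -0.0213  0.      0.1746]
[[-0.4, -0.0], [-0.2, 0.5], [-0.6, -0.2], [-0.5, -0.3], [-0.0, -1.2], [-0.2, -0.8], [0.4, -1.3]]
box [ 0.6987 -0.0695  0.018   0.1746]
[[-0.5, 0.1], [0.2, -0.2], [0.6, -0.3], [-0.3, -0.8], [1.0, 0.8]]
off [ 0.6254 -0.02    0.018  -1.6424]
[[0.0, 0.0], [0.4, 0.5], [-0.2, 0.8], [-0.3, 0.0]]
sq [ 0.5128  0.2483  0.035  -0.2762]
[[0.0, -0.4], [0.1, -0.2], [0.1, -0.2], [-0.1, -0.4], [0.6, -0.0], [-0.5, -0.0], [1.0, 0.2], [-0.4, 0.0]]
tray [ 0.4287 -0.3407  0.      1.414 ]
[[-0.3, -1.8], [0.2, 1.4], [0.2, -1.0], [-0.1, 1.3]]
screw front-right [-0.0146  0.0869  0.018 ]
fl [-0.0096  0.1385  0.018 ]
box in board [ 0.025  -0.0534  0.018 ] off in board [-0.0386  0.0081  0.018 ]
carton [ 0.534 -0.331  0.   ]
carton [ 0.571 -0.473  0.   ]
off [ 0.59547801 -0.01781007  0.018     ] (np.float64(1.0538685166788826), [np.float64(-0.0), np.float64(0.9993589078979372), np.float64(-0.035801860357282486), np.float64(0.0)], array([-0.66,  0.59,  0.91,  1.94, -0.59,  0.91, -1.09]))
tray (np.float64(1.2389405008718006), [np.float64(-0.0), np.float64(0.7603047544819437), np.float64(0.6495665326293768), np.float64(0.0)], array([-0.25,  0.63,  1.19,  2.09, -0.75,  0.94,  1.21]))
sq [0.50617315 0.30215233 0.04939324] (np.float64(1.6320549648779163), [np.float64(0.1560729279944437), np.float64(-0.582472096961303), np.float64(0.7705445854418301), np.float64(-0.20646679940131257)], array([-1.27,  0.73,  0.54,  2.27,  1.6 ,  0.13,  0.39]))
fin [ 0.54998013 -0.0094186   0.023     ] (np.float64(1.237441262385345), [np.float64(0.0), np.float64(0.6427687939685444), np.float64(0.7660602309872395), np.float64(0.0)], array([-0.2 ,  0.66,  0.19,  2.12, -0.31,  0.39,  0.42]))
```

Run:
```python
from h import *
Rf,to=pose(P["off"]);v=Rf@[0,.03,0];g=to-v
p0=readout.get_position(); manip.movel([p0[0]+.05,p0[1]-.03,.30],rate=.2)
d,q,_=pick([g[0],g[1],.16],[0,0,-1],Rf[:,0]);manip.movep([g[0],g[1],.16],q)
manip.movel([g[0],g[1],.0215],rate=.15)
effector.clamp(25)
print(readout.get_width(),readout.get_grasp_force(),readout.get_contact_force(),readout.get_time_s())
manip.movel([g[0],g[1],.17],rate=.2)
print(readout.get_width(),readout.get_grasp_force())
# options at tray
Rt,tt=pose(P["tray"])
for s in(1,-1):
    yo=s*Rt[:,1]; z=np.array([0,0,-1.]);y0=Rf[:,0] if np.dot(Ro.from_quat(np.roll(q,-1)).as_matrix()[:,1],Rf[:,0])>0 else -Rf[:,0]
    Rn=np.c_[np.cross(yo,z),yo,z];Rl=np.c_[np.cross(y0,z),y0,z]
    gp=tt-Rn@Rl.T@v; j=solver.inverse_kinematics([gp[0],gp[1],.1],quat(z,yo));print(s,gp,quat(z,yo),None if j is None else np.round(j,2))
print(np.round(readout.get_qpos(),2),readout.get_time_s())
```

```text
8.147031834316539e-05 0.0 [ 0.5748619  -0.18165364  0.15273761] 5.4917
0.0002780680976035775 0.0
1 [ 0.43341148 -0.31110404  0.        ] [np.float64(0.0), np.float64(-0.6495665326293768), np.float64(0.7603047544819437), np.float64(0.0)] [-0.12  0.75  1.    2.15 -0.95  0.79 -1.8 ]
-1 [ 0.42404388 -0.37036827  0.        ] [np.float64(-0.0), np.float64(0.7603047544819437), np.float64(0.6495665326293768), np.float64(0.0)] [ 0.45  0.55  0.26  2.06 -0.25  0.56  0.73]
[-0.57  0.59  0.77  1.96 -0.56  0.82 -1.13] 6.3833
```

Run:
```python
from h import *
c=capture("top");pickle.dump(c,open("top1.pkl","wb"));s=capture("side");pickle.dump(s,open("side1.pkl","wb"))
a=cv2.resize(c["color"][126:216,213:333],(480,360),interpolation=cv2.INTER_CUBIC)
b=cv2.resize(s["color"][186:256,182:302],(480,280),interpolation=cv2.INTER_CUBIC)
im=np.zeros((600,800,3),np.uint8);im[:360,:480]=a;im[360:,:480]=b[:240]
cv2.imwrite("pics/miss.png",im);print(readout.get_position())
```

```text
[ 0.59425737 -0.01749178  0.16848396]
```

View pics/miss.png

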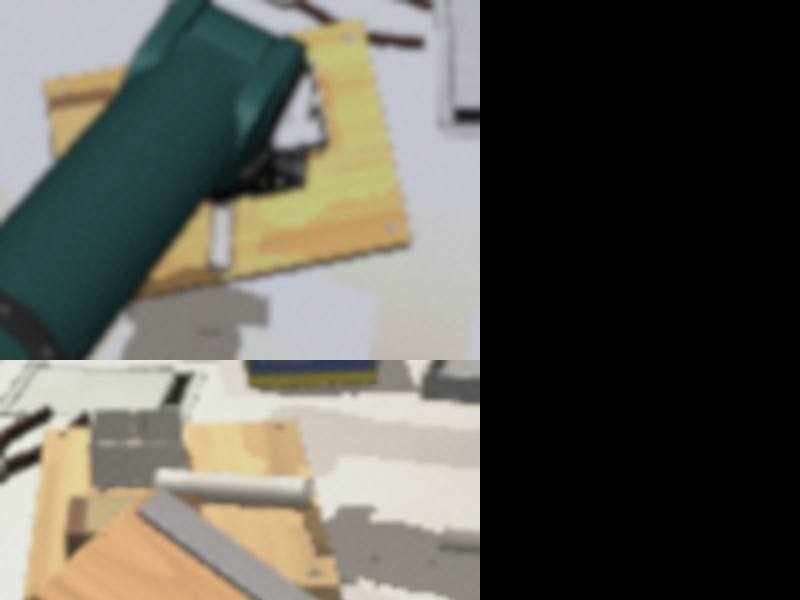

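The offcut hasn't moved, so the fingers shut without catching it. I'll retry, logging the opening and the height.

Run:
```python
from h import *
print(readout.get_width());effector.let_go();print("open",readout.get_width(),readout.get_time_s())
Rf,to=pose(P["off"]);g=to-Rf@[0,.03,0]
manip.movel([g[0],g[1],.019],rate=.15);manip.pause(.2)
print(readout.get_position(),readout.get_contact_force())
R=np.array(Ro.from_quat(np.roll(readout.get_tool_rot(),-1)).as_matrix());print(R.round(3).tolist())
effector.clamp(25);print(readout.get_width(),readout.get_grasp_force(),readout.get_position(),readout.get_contact_force(),readout.get_time_s())
```

```text
0.0002795112243861294
open 0.08529886047153093 7.2667
[ 0.59609041 -0.01778887  0.01982509] [ 0.71217938 -0.06845009 -0.17247306]
[[0.997, -0.071, 0.002], [-0.071, -0.997, 0.0], [0.002, -0.0, -1.0]]
0.00010287450876046078 0.0 [ 0.59545598 -0.01786839  0.01896714] [1.04281851 0.83852432 0.60896346] 9.3917
```

Run:
```python
from h import *
c=capture("top");s=capture("side")
a=cv2.resize(c["color"][136:206,218:318],(600,420),interpolation=cv2.INTER_CUBIC)
b=cv2.resize(s["color"][176:256,182:302],(800,533),interpolation=cv2.INTER_CUBIC)
im=np.zeros((600,800,3),np.uint8);im[:533]=b
t=cv2.resize(c["color"][156:206,238:308],(280,200),interpolation=cv2.INTER_CUBIC);im[:200,520:]=t
cv2.imwrite("pics/miss2.png",im)
```

```text
(no output)
```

View pics/miss2.png

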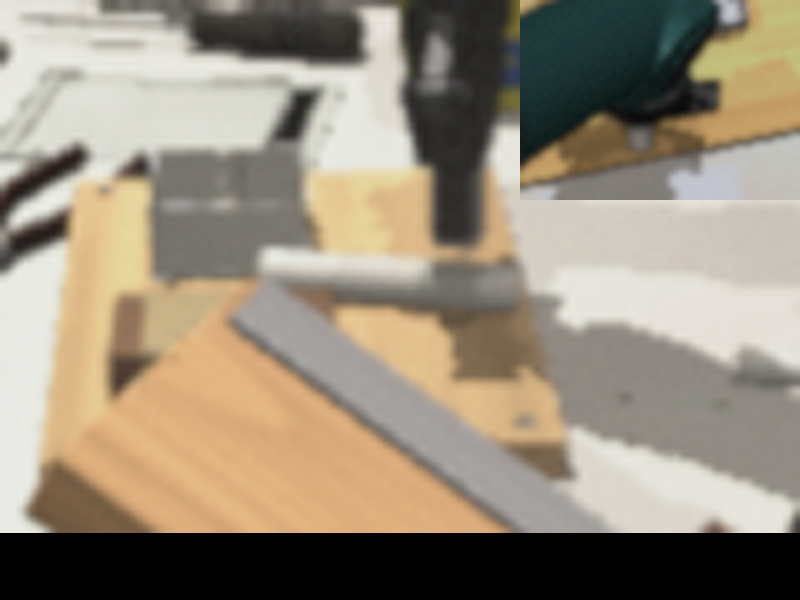

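The gripper stands about 40–50 mm to the right of (behind, in the side view) the offcut: the fingers are at side native (250,212) and top about (283,180), while the offcut is at top column 268. I'll compare the reported TCP's projection with that.

```bash
python3 - <<'E' | grep '>'
from h import *
from fit import proj
from workcell import readout
p=readout.get_position()
for n in("top","side"):
    print(">",n,"tcp",proj(n,p),"base",proj(n,[[0,0,0],[0,0,.1]]).round(1).tolist())
    for dy in(-.02,-.04,-.05,-.06): print(">",dy,proj(n,p+np.array([0,dy,0])).round(1))
    c=capture(n);print(">",np.abs(c["rvec"]-pickle.load(open(n+"0.pkl","rb"))["rvec"]).max(),np.abs(c["tvec"]-pickle.load(open(n+"0.pkl","rb"))["tvec"]).max())
print(">",np.round(readout.get_qpos(),3))
E
```

```text
> top tcp [[268.03578502 185.94743364]] base [[265.6, 371.5], [265.4, 377.2]]
> -0.02 [[274.  185.8]]
> -0.04 [[280.  185.7]]
> -0.05 [[282.9 185.7]]
> -0.06 [[285.9 185.6]]
> 0.0 0.0
> side tcp [[250.19262593 220.90800397]] base [[469.1, 238.5], [476.9, 204.3]]
> -0.02 [[250.9 218. ]]
> -0.04 [[251.5 215.1]]
> -0.05 [[251.8 213.7]]
> -0.06 [[252.1 212.4]]
> 0.0 0.0
> [-0.421  0.771  0.552  2.03  -0.766  0.555 -0.962]
```

The two views are ambiguous: the gripper could be off in y or too high, with the tips about 27 mm above the reported TCP. I can settle it without a picture by probing the bare desk with the fingers shut and measuring the dark silhouette numerically.

```bash
cat > sil.py <<'E'
from h import *
def sil(n,uv,dx=22,dy=22):
    c=capture(n)["color"].max(2).astype(int);u,v=np.round(uv).astype(int)
    print(">",n,"cols",u-dx,"..")
    for r in range(v-dy,v+8): print(">",r,"".join("#" if x<70 else("+" if x<120 else ".") for x in c[r,u-dx:u+dx]))
E
python3 - <<'E' | grep '>'
from sil import *
from fit import proj
p=readout.get_position()
manip.movel([p[0],p[1],.12],rate=.25)
manip.movel([.49,-.10,.03],rate=.25);manip.pause(.2)
f0=np.array(readout.get_contact_force());print(">",f0)
z=.03
while z>-.036:
    z-=.003;manip.movel([.49,-.10,z],rate=.06)
    f=np.array(readout.get_contact_force())-f0
    if abs(f[2])>4: break
print(">",z,readout.get_position(),f,readout.get_time_s())
for n in("side","top"):
    uv=proj(n,readout.get_position())[0];print(">",uv);sil(n,uv)
manip.movel([.49,-.10,.03],rate=.1)
E
```

```text
> [-0.26971459  0.31631483  0.54390192]
> -0.029999999999999992 [ 0.49019565 -0.09995677 -0.02800305] [-2.88614482  0.94605134 21.54625445] 16.1333
> [287.00348948 224.79665219]
> side cols 265 ..
> 203 ...................########.................
> 204 ...................########.................
> 205 ...................+######+.................
> 206 ...................+######+.................
> 207 ....................+####+..................
> 208 ....................+####+..................
> 209 ....................+####+..................
> 210 ....................+####++.................
> 211 ....................+####+++++++............
> 212 ....................+####+++++++............
> 213 ....................+####+++++++............
> 214 ....................+####+++++++............
> 215 ....................+####+++................
> 216 ....................++++++++................
> 217 ...................+++++++++................
> 218 ...................++++++++.................
> 219 ....................++++++++................
> 220 ....................+++++++...
[... 1504 characters left out ...]
###################################+.
> 214 #########################################++.
> 215 #########################################++.
> 216 ##########################################+.
> 217 ##########################################+.
> 218 ########################################+++.
> 219 #####################################++.....
> 220 ############++++##################++++......
> 221 ########+++++++++################++++++.....
> 222 ####+++++++++++++++############++++++++.....
> 223 ###++++++++++++++++++#######+++++++++++.....
> 224 ###++++++++++++++++++++++++++++++++++++.....
> 225 ##+...++++++++++++++++++++..+++++++++++.....
> 226 ##+...++++++.................+++...+++......
```

Contact came at a reported z of about -0.0275, so the real tips sit 27.5 mm above the reported TCP, while the lateral position agrees. I'll correct for that and redo the grasp.

Run:
```python
from h import *
D=.0275
Rf,to=pose(P["off"]);v=Rf@[0,.03,0];g=to-v
manip.movel([.49,-.10,.06-D],rate=.25);effector.let_go()
manip.movel([g[0],g[1],.09-D],rate=.25)
manip.movel([g[0],g[1],.0215-D],rate=.12)
effector.clamp(25)
print(readout.get_width(),readout.get_grasp_force(),readout.get_contact_force(),readout.get_time_s())
manip.movel([g[0],g[1],.12-D],rate=.2)
print(readout.get_width(),readout.get_grasp_force())
Rt,tt=pose(P["tray"]);z=np.array([0,0,-1.])
y0=Ro.from_quat(np.roll(readout.get_tool_rot(),-1)).as_matrix()[:,1]
for s in(1,-1):
    yo=s*Rt[:,1];Rn=np.c_[np.cross(yo,z),yo,z];Rl=np.c_[np.cross(y0,z),y0,z]
    gp=tt-Rn@Rl.T@v; j=solver.inverse_kinematics([gp[0],gp[1],.02-D],quat(z,yo));print(s,gp,np.round(quat(z,yo),4).tolist(),None if j is None else np.round(j,2))
print(np.round(readout.get_qpos(),2),readout.get_time_s())
```

```text
0.018458689620289848 27.60887235403061 [ 0.88766672 -0.95836559  2.96837073] 20.05
0.01818497723803417 27.17179834842682
1 [ 0.4334265  -0.31110643  0.        ] [0.0, -0.6496, 0.7603, 0.0] [ 0.    0.88  0.8   2.18 -1.2   0.63 -1.59]
-1 [ 0.42402886 -0.37036589  0.        ] [-0.0, 0.7603, 0.6496, 0.0] [ 0.55  0.72  0.12  2.1  -0.24  0.34  0.71]
[-0.5   0.68  0.67  2.01 -0.67  0.69 -1.04] 20.6917
```

Run:
```python
from h import *
D=.0275
q=[0.0,-0.6496,0.7603,0.0];x,y=.4320,-.3111
manip.movel([.47,-.12,.13-D],rate=.3)
manip.movel([x,y,.10-D],rotation=q,rate=.2)
manip.movel([x,y,.0175-D],rate=.12)
print(readout.get_width(),readout.get_contact_force())
effector.let_go();print(readout.get_contact_force())
manip.movel([x,y,.15-D],rate=.3)
manip.movel([.43,-.05,.22-D],rate=.35)
print(readout.get_time_s())
c=capture("top");cv2.imwrite("pics/x.png",c["color"])
from fit import proj,C
Rt,tt=pose(P["tray"])
d=cv2.absdiff(c["color"],C["top"]["color"]).max(2)
u,v=proj("top",tt)[0].round().astype(int)
g=c["color"].min(2).astype(int)
for r in range(v-18,v+20,1): print(r,"".join("#" if k<60 else "." if k<140 else ("+" if k<175 else "O") for k in g[r,u-28:u+29]))
```

```text
0.01843097861941441 [ 0.86443458 -0.17120071 -0.72890106]
[ 0.77076509 -0.02633749 -0.25267948]
26.2083
board [ 0.6648 -0.0213  0.      0.1746]
[[-0.4, -0.0], [-0.2, 0.5], [-0.6, -0.2], [-0.5, -0.3], [-0.0, -1.2], [-0.2, -0.8], [0.4, -1.3]]
box [ 0.6987 -0.0695  0.018   0.1746]
[[-0.5, 0.1], [0.2, -0.2], [0.6, -0.3], [-0.3, -0.8], [1.0, 0.8]]
off [ 0.6254 -0.02    0.018  -1.6424]
[[0.0, 0.0], [0.4, 0.5], [-0.2, 0.8], [-0.3, 0.0]]
sq [ 0.5128  0.2483  0.035  -0.2762]
[[0.0, -0.4], [0.1, -0.2], [0.1, -0.2], [-0.1, -0.4], [0.6, -0.0], [-0.5, -0.0], [1.0, 0.2], [-0.4, 0.0]]
tray [ 0.4287 -0.3407  0.      1.414 ]
[[-0.3, -1.8], [0.2, 1.4], [0.2, -1.0], [-0.1, 1.3]]
217 OOOOOOOO+.............+++++++OOOOOOOOOOOOOOOOOOOOOOOOOOOO
218 OOOOOOOO+..................++++++OOOOOOOOOOOOOOOOOOOOOOOO
219 OOOOOOOO+..+++..................+++++OOOOOOOOOOOOOOOOOOOO
220 +OOOOOO+..+++++++++..................++++++++OOOOOOOOOOOO
221 ++OOOOO+..+++OOOO++++++++..................+++++++OOOOOOO
222 ++OOOOO+..+++OOOOO++++++++++++..................++++++OOO
223 +++OOOO+..++OOOOOOOOOO+++++++++++++..................++
[... 1224 characters left out ...]
OOOOOOOOO+...++OOO
244 ++++.....+++++++OO++++OOOOOOOOOOOOOOOOOOOOOOOOOO+...+OOOO
245 ++++.......+++++++++++OO+OOOOOOOOOOOOOOOOOOOOOO++...+OOOO
246 +++++..............++++++++OO++++OO+O+OOOOOOOOO++...+OOOO
247 ++++++..++..............++++++++O++++OOOOO+++O+++...+OOOO
248 ++++++++OO++++++.............++++++++OO+OOOO+++++...+OOOO
249 +++++OOOOOOOOOOO+++++.............+++++++++O++++...++OOOO
250 +++++OOOOOOOOOOOOOOOO++++++.............++++++++...++OOOO
251 +++OOOOOOOOOOOOOOOOOOOOOOOO+++++.............+++...++OOOO
252 ++OOOOOOOOOOOOOOOOOOOOOOOOOOOOOO++++++.............+OOOOO
253 +OOOOOOOOOOOOOOOOOOOOOOOOOOOOOOOOOOOOO++..........++OOOOO
254 OOOOOOOOOOOOOOOOOOOOOOOOOOOOOOOOOOOOOOO++++++.....+OOOOOO
```

The offcut lies in the tray. Now the square: first I'll hover tilted and check whether the 27.5 mm offset is along the tool axis.

```bash
python3 - <<'E' | grep '>'
from sil import *
from fit import proj
D=.0275
Rs,ts=pose(P["sq"],np.pi/6);n=Rs[:,2];g=ts+Rs@[-.011,.05,.024]
h=g+.09*n
for s in(1,-1):
    q=quat(-n,s*Rs[:,0])
    for pp in(h,g): 
        j=solver.inverse_kinematics(list(pp-D*n),q);print(">",s,None if j is None else np.round(j,2))
print(">",np.round(readout.get_qpos(),2))
b=pick(h-D*n,-n,Rs[:,0]);print(">",np.round(b[1],4))
manip.movep(list(h-D*n),b[1]);manip.pause(.2);print(">",readout.get_position(),h-D*n,readout.get_time_s())
a=proj("side",[h,h-D*n+[0,0,D]]);print(">tool-hyp, z-hyp",a.round(1).tolist())
off=.0425*Rs[:,0]
print(">tips tool-hyp",proj("side",[h+off+.013*n,h-off+.013*n]).round(1).tolist())
sil("side",a[0],34,26)
E
```

```text
> 1 [-1.51  0.69  0.81  2.29 -0.02  0.11 -1.15]
> 1 [-0.62  0.71 -0.33  2.23  1.63  0.68 -2.67]
> -1 [-1.68  0.91  1.16  2.29 -1.35  0.35 -2.97]
> -1 [-1.14  0.74  0.39  2.26  1.77  0.22  0.24]
> [-0.9   0.58  1.33  2.28 -0.77  0.87 -2.36]
> [ 0.1561 -0.5825  0.7705 -0.2065]
> [0.47657102 0.30948524 0.10505433] [0.47562682 0.31081167 0.10438586] 27.875
>tool-hyp, z-hyp [[303.4, 245.6], [296.5, 242.6]]
>tips tool-hyp [[288.6, 227.5], [325.8, 254.3]]
> side cols 269 ..
> 220 .................+##++++.................................+##########
> 221 ................+##+++++..................................+#########
> 222 ................+++++++....................................+########
> 223 .................+++++......................................+#######
> 224 ..................+++.........................................++####
> 225 ..................+++...........................................++++
> 226 ..................++.............................................+++
> 227 ..................+...............................................++
> 228 ......................
[... 1221 characters left out ...]
......................+##
> 245 ................................................................+##+
> 246 ...............................................................+##++
> 247 ..............................................................+##+++
> 248 .............................................................+##++++
> 249 .............................................................##+++++
> 250 ............................................................+#+++++#
> 251 ...........................................................+#+++++##
> 252 ..........................................................+##++++###
> 253 .................................++......................++#++++###+
```

The left tip is seen at (287,227), and the tool-axis hypothesis predicts (288.6,227.5). Confirmed, so I'll grasp and lift.

Run:
```python
from h import *
D=.0275
Rs,ts=pose(P["sq"],np.pi/6);n=Rs[:,2];g=ts+Rs@[-.011,.05,.024]
print(np.round(readout.get_qpos(),2))
f0=np.array(readout.get_contact_force())
manip.movel(list(g-D*n),rate=.10);print(np.round(readout.get_contact_force()-f0,2),readout.get_position()-(g-D*n))
effector.clamp(70);print(readout.get_width(),readout.get_grasp_force(),np.round(readout.get_contact_force()-f0,2))
manip.movel(list(g+.08*n-D*n),rate=.12);print(readout.get_width(),readout.get_grasp_force(),np.round(readout.get_contact_force()-f0,2),readout.get_time_s())
print(np.round(readout.get_qpos(),2))
R,t=pose(P["board"]);yb=(R.T@(P["box"][:3]-t))[1]+.0345
p=R@[-.100-.011-.02,yb+.05+.02,.024+.07-D]+t
for s in(1,-1):
    q=quat([0,0,-1],s*R[:,0])
    for dz in(.0,-.065):
        j=solver.inverse_kinematics(list(p+[0,0,dz]),q);print(s,np.round(q,4).tolist(),None if j is None else np.round(j,2))
```

```text
[-1.68  0.91  1.16  2.29 -1.35  0.35 -2.97]Traceback (most recent call last):
  File "<stdin>", line 6, in <module>
workcell.IKError: the arm cannot follow that straight line within its joint ranges
```

Run:
```python
from h import *
D=.0275
Rs,ts=pose(P["sq"],np.pi/6);n=Rs[:,2];g=ts+Rs@[-.011,.05,.024];h=g+.09*n
p=np.array(readout.get_position())
up=p+[0,0,.12]
try: manip.movel(list(up),rate=.3)
except Exception as e: print(e); manip.movep(list(up),quat([0,0,-1],Rs[:,0]))
print(readout.get_position(),np.round(readout.get_qpos(),2),readout.get_time_s())
manip.movej([-1.14,.45,.39,2.1,1.77,.35,.24])
print(readout.get_position(),readout.get_time_s())
for s in(1,-1):
    q=quat(-n,s*Rs[:,0])
    for a in(.09,.06,.03,0):
        j=solver.inverse_kinematics(list(g+a*n-D*n),q);print(s,a,None if j is None else np.round(j,2))
```

```text
the arm cannot follow that straight line within its joint ranges
[0.47579692 0.30913092 0.22405521] [-0.83  0.32  0.05  2.07  0.35  0.66 -1.33] 29.425
[0.63534787 0.40419114 0.2656445 ] 30.825
1 0.09 [-1.09  0.54  0.2   2.27  1.24  0.41 -2.38]
1 0.06 [-1.04  0.59  0.17  2.27  1.38  0.39 -2.51]
1 0.03 [-0.98  0.65  0.13  2.26  1.53  0.4  -2.64]
1 0 [-0.91  0.7   0.07  2.24  1.65  0.43 -2.74]
-1 0.09 [-1.29  0.58  0.47  2.28  1.08  0.26  0.91]
-1 0.06 [-1.25  0.64  0.46  2.28  1.28  0.22  0.71]
-1 0.03 [-1.2   0.69  0.43  2.27  1.53  0.21  0.47]
-1 0 [-1.11  0.73  0.35  2.25  1.74  0.25  0.28]
```

Run:
```python
from h import *
D=.0275
Rs,ts=pose(P["sq"],np.pi/6);n=Rs[:,2];g=ts+Rs@[-.011,.05,.024]
q=quat(-n,-Rs[:,0])
manip.movep(list(g+.09*n-D*n),q)
manip.pause(.1);f0=np.array(readout.get_contact_force())
manip.movel(list(g-D*n),rate=.12);print(np.round(readout.get_contact_force()-f0,2),readout.get_position()-(g-D*n),readout.get_time_s())
effector.clamp(70);print(readout.get_width(),readout.get_grasp_force(),np.round(readout.get_contact_force()-f0,2))
assert .018<readout.get_width()<.026
manip.movel(list(g+.08*n-D*n),rate=.12);print(readout.get_width(),readout.get_grasp_force(),np.round(readout.get_contact_force()-f0,2),readout.get_time_s())
print(np.round(readout.get_qpos(),2))
R,t=pose(P["board"]);yb=(R.T@(P["box"][:3]-t))[1]+.0345
p=R@[-.100-.011-.015,yb+.05+.02,.024+.07-D]+t
for s in(1,-1):
    q=quat([0,0,-1],s*R[:,0])
    for dz in(.0,-.065):
        j=solver.inverse_kinematics(list(p+[0,0,dz]),q);print(s,np.round(q,4).tolist(),None if j is None else np.round(j,2))
```

```text
[ 0.19 -1.35  0.41] [-1.57219059e-04  1.52969893e-04  9.47854639e-05] 33.2917
0.020624382142471715 69.54227685928345 [-2.39 -0.75  5.43]
0.02080251495676988 68.82253289222717 [ 1.37 -0.99 -1.48] 34.9667
[-1.25  0.59  0.43  2.28  1.17  0.27  0.82]
1 [0.0, 0.6428, 0.7661, 0.0] [-0.27  0.57  0.23  2.15 -0.29  0.45  0.36]
1 [0.0, 0.6428, 0.7661, 0.0] [-0.15  0.68  0.08  2.16 -0.16  0.31  0.23]
-1 [-0.0, 0.7661, -0.6428, 0.0] [ 0.41  0.66 -0.7   2.12  0.74  0.63  2.5 ]
-1 [-0.0, 0.7661, -0.6428, 0.0] [ 0.28  0.73 -0.52  2.14  0.81  0.47  2.43]
```

The square is held. Now I'll carry it with the same half-turn (s=-1) to a point just short of its place.

Run:
```python
from h import *
D=.0275
p=np.array(readout.get_position())
R,t=pose(P["board"]);yb=(R.T@(P["box"][:3]-t))[1]+.0345
T=R@[-.126,yb+.07,.024+.07-D]+t
q=quat([0,0,-1],-R[:,0])
for n,a in(("up",lambda:manip.movel(list(p+[-.01,0,.05]),rate=.2)),("over",lambda:manip.movel(list(T+[0,0,.06]),rotation=q,rate=.2))):
    try: a()
    except Exception as e:
        print(n,e)
        if n=="over": manip.movep(list(T+[0,0,.06]),q)
print(readout.get_time_s(),readout.get_width(),np.round(readout.get_qpos(),2),readout.get_position()-T)
c=capture("top");s=capture("side")
im=np.zeros((600,800,3),np.uint8);im[:300,:400]=cv2.resize(c["color"][120:225,210:350],(400,300));im[:,400:]=0
im[:600,400:]=cv2.resize(s["color"][140:290,190:290],(400,600));im[300:,:400]=cv2.resize(c["color"][150:262,150:300],(400,300))
cv2.imwrite("pics/hold.png",im)
```

```text
37.3833 0.02084999017624666 [ 0.25  0.5  -0.47  2.09  0.37  0.63  2.84] [-0.00054455  0.00081818  0.05992618]
```

Run:
```python
from h import *
D=.0275
R,t=pose(P["board"]);yb=(R.T@(P["box"][:3]-t))[1]+.0345
W=lambda x,y,z:list(R@[x,y,z-D]+t)
F=lambda:R.T@np.array(readout.get_contact_force())
manip.movel(W(-.126,yb+.07,.045),rate=.2);manip.pause(.15);f0=F()
manip.movel(W(-.126,yb+.07,.028),rate=.08);print("down",(F()-f0).round(1),readout.get_time_s())
x,y,z=-.126,yb+.066,.028
manip.movel(W(x,yb+.055,z),rate=.08);y=yb+.055
while y>yb+.038:
    y-=.0015;manip.movel(W(x,y,z),rate=.06);f=F()-f0
    if f[1]>3: break
print("y",round(y-yb,4),f.round(1),readout.get_time_s())
y+=.0005
manip.movel(W(-.116,y,z),rate=.08);x=-.116
while x<-.098:
    x+=.0015;manip.movel(W(x,y,z),rate=.06);f=F()-f0
    if f[0]<-5: break
print("x",round(x,4),f.round(1),readout.get_time_s(),readout.get_width())
```

```text
down [0.5 0.3 0. ] 38.6833
y 0.0475 [-0.2  4.4  0.1] 40.2667
x -0.104 [-6.1  7.3  4.4] 42.5417 0.02059645583214817
```

Contacts came at y +47.5 mm (expected 50) and x -104 mm (expected -111). I'll lower to contact and check before letting go.

Run:
```python
from h import *
D=.0275
R,t=pose(P["board"]);yb=(R.T@(P["box"][:3]-t))[1]+.0345
F=lambda:R.T@np.array(readout.get_contact_force())
p=np.array(readout.get_position());f0=F();p0=p.copy()
cmd=R@[-.104,yb+.048,.028-D]+t
print((R.T@(p-cmd)).round(4),f0.round(1))
z=0
while z>-.009:
    z-=.001;manip.movel(list(cmd+[0,0,z]),rate=.05);f=F()
    if f[2]-f0[2]>5: break
print(z,f.round(1),(R.T@(np.array(readout.get_position())-cmd)).round(4),readout.get_time_s())
c=capture("top");s=capture("side")
pickle.dump((c,s),open("pre.pkl","wb"))
im=np.zeros((600,800,3),np.uint8)
im[:,:440]=cv2.resize(s["color"][190:265,210:265],(440,600),interpolation=cv2.INTER_CUBIC)
im[:480,440:]=cv2.resize(c["color"][140:220,230:290],(360,480),interpolation=cv2.INTER_CUBIC)
cv2.imwrite("pics/pre.png",im)
```

```text
[-0.0061  0.001  -0.0007] [-7.1  7.   2.4]
-0.005 [-12.3   7.6  13.1] [-0.0063  0.0009 -0.0044] 43.7917
```

View pics/pre.png

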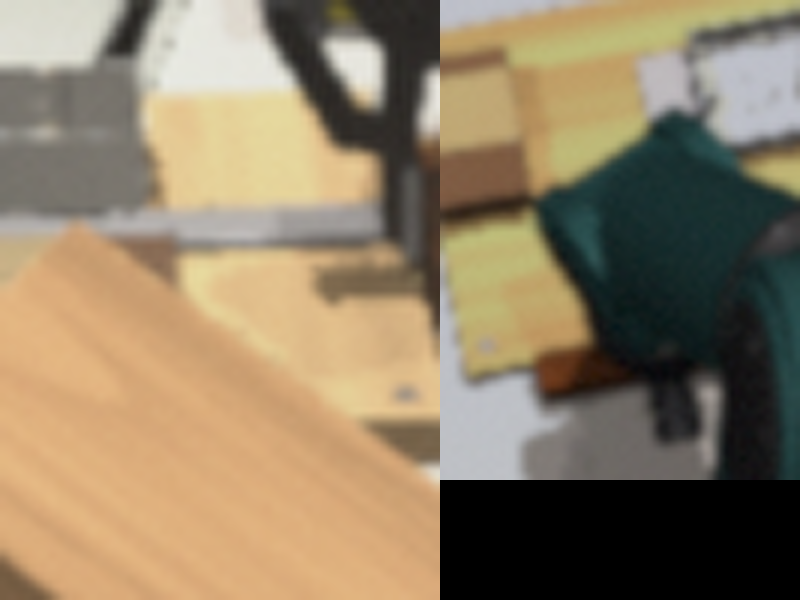

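The measured TCP is at board x = -110 mm and z = 23.6 mm; the 6 mm gap to the command is arm compliance. So the contacts match the model. The picture shows the blade against the box's left side (top inset, about (690,90)) and the stock along the front edge (about (590,370)). I'll ease the force and let go.

```bash
python3 - <<'E' | grep '>'
from h import *
from fit import proj
D=.0275
R,t=pose(P["board"]);yb=(R.T@(P["box"][:3]-t))[1]+.0345
W=lambda x,y,z:list(R@[x,y,z-D]+t)
F=lambda:R.T@np.array(readout.get_contact_force())
manip.movel(W(-.1075,yb+.048,.0245),rate=.05);print(">",F().round(1))
effector.let_go();print(">",readout.get_width(),F().round(1),readout.get_time_s())
manip.movel(W(-.1095,yb+.05,.12),rate=.2)
manip.movel(list(np.array([.50,-.28,.25])),rate=.35);print(">",readout.get_time_s())
c=capture("top");s=capture("side");pickle.dump((c,s),open("post.pkl","wb"))
# stock brown band along board front: stock top edge pixels
v=c["color"].astype(int)
for nm,l in(("stock end top",(-.122,yb+.12,.048)),("stock corner top",(-.122,yb,.048)),("inner end",(-.1,yb+.12,.048)),("inner corner",(-.1,yb,.048)),("tip outer",(.06,yb,.022)),("tip inner",(.06,yb+.03,.022)),("front-left board",(-.1,.14,.018))):
    print(">",nm,proj("top",R@l+t).round(1).tolist())
# dark-brown mask
for r in range(176,210): print(">",r,"".join("#" if (a.max()<75) else ("s" if a[2]<140 and a[2]-a[0]>25 else "o" if a[2]-a[0]>25 else ".") for a in v[r,225:300]))
for r in range(142,165): print(">",r,"".join("#" if a.max()<90 else("o" if a[2]-a[0]>25 else ".") for a in v[r,225:300]))
E
```

```text
> [-3.3  5.6  1. ]
> 0.0856046976259453 [-0.7  0.8 -0.5] 44.7833
> 46.825
> stock end top [[245.5, 205.0]]
> stock corner top [[281.4, 198.1]]
> inner end [[244.3, 198.5]]
> inner corner [[280.1, 191.7]]
> tip outer [[270.8, 147.8]]
> tip inner [[262.1, 149.4]]
> front-left board [[233.3, 202.3]]
> 176 .....#####sssssssssoooooooooooooooooooooooo.........ooooooooooooooooooooooo
> 177 .....ssssssssoooooooooooooooooooooooooooooo.........ooooooooooooooooooooooo
> 178 .....sssooooooooooooooooooooooooooooooooooo..........oooooooooooooooooooooo
> 179 .....soooooooooooooooooooooooooooooooooooooo.........oooooooooooooooooooooo
> 180 .....ooooooooooooooooooooooooooooooooooooooo.........oooooooooooooooooooooo
> 181 .....ooooooooooooooooooooooooooooooooooooooo.........oooooooooooooooooooooo
> 182 .....ooooooooooooooooooooooooooooooooooooooo.........oooooooooooooooooooooo
> 183 ......ooooooooooooooooooooooooooooooooooooooo.........ooooooooooooooooooooo
> 184 ......ooooooooooooooooooooooooooooooooooooooo.........ooooooooooooooooooooo
> 185 ......ooooooooooooooooooooooooooooooooooooooo.........oooo
[... 3171 characters left out ...]
oooooooo..............................oooooo
> 157 .oooooooooooooooooooooooooooooooooooooo..............................oooooo
> 158 .oooooooooooooooooooooooooooooooooooooo...............................ooooo
> 159 .ooooooooooooooooooooooooooooooooooooooo..............................ooooo
> 160 .ooooooooooooooooooooooooooooooooooooooo..............................ooooo
> 161 .ooooooooooooooooooooooooooooooooooooooo.............................oooooo
> 162 .ooooooooooooooooooooooooooooooooooooooo........................#####oooooo
> 163 .ooooooooooooooooooooooooooooooooooooooo......................####ooooooooo
> 164 ..ooooooooooooooooooooooooooooooooooooooo.............#######.ooooooooooooo
```

The stock and blade edges lie within a pixel of the predicted place. As cheap insurance for flushness, I'll give the stock's front face one gentle centred push with the fingers shut.

```bash
python3 - <<'E' | grep '>'
from h import *
from fit import proj
D=.0275
R,t=pose(P["board"]);yb=(R.T@(P["box"][:3]-t))[1]+.0320
W=lambda x,y,z:list(R@[x,y,z-D]+t)
F=lambda:R.T@np.array(readout.get_contact_force())
effector.clamp(20)
q=quat([0,0,-1],-R[:,0])
manip.movel(W(-.165,yb+.055,.09),rotation=q,rate=.3)
manip.movel(W(-.155,yb+.055,.020),rate=.15);manip.pause(.15);f0=F()
x=-.145
while x<-.120:
    manip.movel(W(x,yb+.055,.020),rate=.05);f=F()-f0
    if f[0]<-2.5: break
    x+=.0015
p=R.T@(np.array(readout.get_position())-t)
print(">",x,p.round(4),f.round(1),readout.get_time_s())
manip.movel(W(-.16,yb+.055,.020),rate=.1)
manip.movel(W(-.165,yb+.0,.15),rate=.25);manip.movel([.50,-.28,.25],rate=.35)
c=capture("top");print(">",readout.get_time_s())
a=pickle.load(open("post.pkl","rb"))[0]["color"]
d=cv2.absdiff(a,c["color"]).max(2)[140:210,225:300];print(">changed px",(d>25).sum(),np.argwhere(d>25)[:20].tolist())
o=pickle.load(open("top0.pkl","rb"))["color"];d=cv2.absdiff(o,c["color"]).max(2)
for nm,(r0,r1,c0,c1) in dict(screw=(145,178,224,246),tape=(226,250,190,220),carton=(148,205,350,415)).items(): print(">",nm,(d[r0:r1,c0:c1]>40).sum())
E
```

```text
> -0.13299999999999998 [-0.135   0.0335 -0.0077] [-5.8 -0.7  2.3] 52.0417
> 54.075
>changed px 0 []
> screw 0
> tape 0
> carton 2326
```

Run:
```python
from h import *
print(np.round(readout.get_contact_force(),1))
manip.movel([.44,-.02,.25],rate=.35)
o=pickle.load(open("top0.pkl","rb"))["color"];c=capture("top")["color"];d=cv2.absdiff(o,c).max(2)
so=pickle.load(open("side0.pkl","rb"))["color"];s=capture("side")["color"];e=cv2.absdiff(so,s).max(2)
print("top carton",(d[148:205,350:415]>40).sum(),"side carton",(e[118:193,240:280]>40).sum(),readout.get_time_s())
v=c.min(2).astype(int)
for r in range(226,242,2): print("".join("." if k<140 else ("+" if k<175 else "O") for k in v[r,340:395]))
```

```text
[-0.5  0.4  0.5]
top carton 0 side carton 0 55.0833
+++++...+++++++++++++++++++++++++++++++++++++++++....++
++++...+++++++++++++++++++++++++++++++++++++++++++..++O
++++....++.++++++++++++++++++++++++++++++++++++++...++O
++++...++..++OOOOOOOO++++++++++++++++++++++++++++...+OO
+++....++....+++++++OOOOOOOOOOOOOOOO+++++++++++++...+OO
+++....++................++++++++OOOOOOOOOOO++++...++OO
+++...+++++++++++++++++................+++++++++...+OOO
++...+++++++++++++++OOOOO++++++++++++.....++++++...+OOO
```

The carton is undisturbed, the offcut is in the tray, and the arm is clear of everything.

```bash
python3 -c "
from workcell import manip
print(manip.job_done())"
```

```text
the job is handed in; nothing more can be done
None
```

I handed the job in at about 55 s: the offcut is in the tray, and the square is released on the board with its stock against the front edge and its blade touching the back box, both set by force contact (any remaining gap under about 1 mm would not show in the images); the screw box, tape measure and carton had not moved in the last pictures.

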